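# Pop open the push-to-open fittings chest

### The job

The larger of the two push-to-open chests on the bench has a wooden height block lying on its white lid. With the fingers, push the block sideways along the top, without picking it up, until it lies wholly on the fixed grey part of that chest beside the lid; then press the lid down at its free edge, the one nearest the robot, until the catch lets go, and let it spring ajar by itself. Leave the small chest shut and do not disturb the other things.

Things in the scene. Friction and masses are not known exactly. Their poses are not given: they have to be found in the camera images.
- chest: larger chest, fixed, grey painted steel: 200 (its x) x 300 (its y) x 110 mm high, origin at the centre of its underside, z up, flat top at z = 110 mm. Its white lid (185 x 160 mm, upper face at z = 111) covers x -100 to +85, y -140 to +20; hinge along x = 85, free edge at x = -100. From y = 20 to 140 the top is a fixed grey deck
- chest_lid (a joint): angle of the larger chest's lid, rad: about 0 latched shut, negative when pressed below flush (hard stop -0.035), 0.38 fully ajar. Pressing the free edge down 3 mm, with 4 to 5 N (more force nearer the hinge), trips the catch; as the finger withdraws the spring lifts the lid to 0.38 within 2 s, the free edge rising 70 mm. Only pressing frees it; it does not relatch
- chest_lid_press (a point): point on the upper face of the larger chest's lid, 20 mm in from the middle of its free edge; moves with the lid
- chest_deck (a point): centre of the larger chest's fixed deck (200 x 120 mm), on its upper face, at x = 0, y = 80 mm, z = 110 mm of the chest. The deck is flush with the lid to 1 mm; at its far end from the lid (y = 140 to 150) an aluminium rail stands 10 mm high; its other edges have no rim
- block: wooden height block of three glued layers, 80 (its x) x 56 (its y) x 30 mm high, about 0.14 kg (0.1 to 0.2), loose, origin at the centre of its underside, z up. It starts on the larger chest's lid; it slides with moderate friction, and its weight does not trip the catch
- small_chest: the smaller chest, fixed: 160 (its x) x 150 (its y) x 90 mm high, grey with a white push-to-open lid 145 x 130 mm; origin at the centre of its underside. To be left shut
- small_chest_lid (a joint): opening angle of the smaller chest's lid, rad: 0 shut, up to 0.38 ajar
- adapter: bystander: waisted steel adapter, 40 mm in diameter, 40 mm high, standing on the small chest's lid; origin at the centre of its underside
- pylon: bystander: aluminium tube with end fittings, 44 mm in diameter, 105 mm high, standing on the bench beyond the chests; origin at the centre of its underside
- screwdriver: bystander: screwdriver with a green handle, about 200 mm long, lying on the bench beyond the chests; origin near the middle of its length, at its underside
Things that resemble listed ones, but are neither listed nor needed, are in the scene too. Several things have the shape of the block; the one meant has the colours described above.

How it is judged (in metres and radians):
On the way, in this order (a step that is already met when the one before it is completed fails the run):
1. the block lies on the fixed deck, off the lid, with the lid still shut (y of block in the frame of chest above 0.046 m and z of block in the frame of chest between 0.104 and 0.118 m and value of joint chest_lid below 0.03 rad), for 0.2 s.
2. the larger chest's lid has sprung ajar (value of joint chest_lid above 0.3 rad), for 0.2 s.
At the end, for the whole second after the job is handed in: The larger chest's lid stands ajar at more than 0.3 rad and at rest; the block lies flat (within 0.1 rad) and still on the fixed deck of that chest, its centre at least 26 mm past the lid's edge; the small chest is shut (under 0.05 rad) (value of joint chest_lid above 0.3 rad and not (velocity of joint chest_lid above 0.1 rad/s) and y of block in the frame of chest between 0.046 and 0.15 m and x of block in the frame of chest between -0.1 and 0.1 m and z of block in the frame of chest between 0.104 and 0.118 m and angle between block's own z axis and vertical below 0.1 rad and linear speed of block below 0.02 m/s and value of joint small_chest_lid below 0.05 rad); the robot touches nothing.
It fails at once if the block is lifted more than 20 mm off the chest's top (z of block in the frame of chest above 0.131 m).
It fails at once if the block is tipped over (angle between block's own z axis and vertical above 0.5 rad).
It fails at once if the small chest is opened (value of joint small_chest_lid above 0.08 rad).
It fails at once if the adapter, the pylon or the screwdriver is displaced by more than 30 mm (distance of any of adapter, pylon, screwdriver from where it was at the start of the episode above 0.03 m).
It also fails if it takes over 46 s, if anything falls off the work surface, if the arm or the gripper's body presses on something with over 40 N, if the wrist force passes 120 N, or if a joint passes its speed limit or range.

### The arm

A 6-joint arm with a two-finger parallel gripper is mounted at the origin on the work surface. World frame = base frame: x ahead of the robot, y to its left, z up, the work surface at z = 0. Lengths are in mm, angles in rad, forces in N, time in s.
With the tool pointing down it reaches from about 300 to 775 mm from the base axis. Payload 14.6 kg.
Tool frame: the origin (TCP) lies on the centre line of the jaws, within the pads' length; the fingertips stand 19 mm ahead of it and the grasp point (between the pads) is the TCP (bot.tip_reach is the distance from the TCP to the fingertips, in mm); y points along the fingers, x is the direction in which the jaws open and shut, and the axes are right-handed (so a half turn about y gives the same grasp; the last joint's range is limited). The gripper opens to 85 mm and grips with 20 to 120 N. Pads are 22 mm wide; open, the fingers measure 114 mm over their backs; the gripper's body (76 mm by 85 mm) begins 54 mm behind the grasp point. The pads swing forward as they close: fully open they stand 13 mm farther back than shut.
Start: joints at [-1.375, 0.3, 1.521, -0, 1.321, -0.067], TCP at [142.875, -531.108, 250.281] pointing down, gripper open.
Joint ranges: [-3.03, 3.03], [-0.79, 2.21], [0.23, 2.52], [-1.04, 4.18], [0, 3.07], [-2.55, 2.55]. Speed limits (rad/s): [2.22, 2.22, 2.57, 3.14, 3.14, 3.14].

### API

Orientations are given as a unit quaternion [w, x, y, z].
In Python, from rig import bot gives the robot as it stands. Calls block until the motion is done:
- bot.move_to(position, orientation): joint-space move of the TCP to a pose.
- bot.servo_line(position, attitude=None, speed=150, until_force=None): straight line of the TCP; attitude=None keeps the orientation; speed is the mean speed in mm/s. With until_force (N) it stops when the force on the tool has changed by that much, and returns True; else False.
- bot.move_joints(angles): joint-space move.
- bot.move_gripper(opening, grip_force=None): finger opening in mm; grip_force is the grip in N (None keeps the last); returns when the fingers have stopped.
- bot.dwell(seconds).
- bot.ik(position, orientation): joint angles nearest the present ones, or None.
- bot.read_state(): the state.
- bot.read_camera(name): name is "scene" or "side" or "wrist"; returns a dict with "image" (420x560x3 uint8, blue, green, red), "depth" (420x560 float32, mm along the optical axis (not along the pixel's ray), 0 where there is no reading), "fovy" (degrees; the focal length in pixels is half the picture's height over the tangent of half this angle, whatever the lens; pixels are square), "cx", "cy" (the principal point, pixels), "k1" (the pictures are not rectified: a ray, as slopes to the right and down, at radius r is drawn at 1 + k1 r^2 times it, then the intrinsics apply), "eye" and "attitude" of the camera in the world; the wrist camera has in their place "mount" (4x4, takes a point from camera to tool coordinates, whose origin is the TCP and whose axes are the tool frame's). Camera axes: x right, y down, z forward; pixel columns grow to the right and rows downward; lengths in mm; the calibration is good to about 2 mm. A picture is of the moment at which its call begins: read the wrist's pose just before it.
A pose or a line that the arm cannot do raises bot.MotionError and nothing moves.
- bot.finish_job(): hands the job in, once; it reports no verdict.
The state is a dict: "clock": time; "joint_positions": joint angles; "qvel": joint speeds; "effort": joint torques, N m; "ee_pos": TCP position; "tool_rot": TCP orientation; "ft_force": force on the tool from outside, world axes, zero at the start; "moment": the same for the moment, N m; "grip_width": finger opening in mm.
Only numpy, scipy, OpenCV 4.12 (cv2) and the standard library are available. Lean on these libraries where they do the work, as an engineer would, in place of code of your own. Each camera call takes 0.05 s, during which the arm holds its last target.

## Working session

There is one attempt and no reset: what is moved stays moved. The work goes in short steps, each a Python script; the robot and the scene stay as the last script left them, time stands still between calls to the robot, and variables do not carry over. Pictures are saved under pics/ and viewed, and the job is handed in when it is done.

```bash
mkdir -p pics; ls
python3 - <<'E'
from rig import bot
import cv2
for n in ["scene","side","wrist"]:
    c=bot.read_camera(n); cv2.imwrite(f"pics/{n}0.png",c["image"])
    print(n,{k:v for k,v in c.items() if k not in("image","depth")})
s=bot.read_state();print(s)
E
```

```text
pics
scene {'fovy': 46.793031087217116, 'cx': 281.7416144204358, 'cy': 207.8212944874725, 'k1': 0.0519014635979204, 'eye': array([1231.17585962, -421.80542844,  771.56367784]), 'attitude': array([-0.38252536,  0.80535907,  0.40403577, -0.20451458])}
side {'fovy': 54.82719172372816, 'cx': 282.4495265020698, 'cy': 203.0657543397938, 'k1': 0.033753101338195715, 'eye': array([403.4804269 , 963.04595708, 759.59284886]), 'attitude': array([ 0.03835124, -0.06139003,  0.8884122 , -0.45330366])}
wrist {'fovy': 67.69042174101587, 'cx': 280.70507796620365, 'cy': 211.4680430775541, 'k1': -0.04614598347275659, 'mount': array([[ 9.99998594e-01, -1.06109139e-03, -1.29823837e-03,
        -5.39110236e-01],
       [ 8.94984169e-04, -3.16955182e-01,  9.48440094e-01,
        -1.24968348e+02],
       [-1.41786499e-03, -9.48439923e-01, -3.16953786e-01,
         8.14071745e+01],
       [ 0.00000000e+00,  0.00000000e+00,  0.00000000e+00,
         1.00000000e+00]])}
{'clock': 0.15, 'joint_positions': array([-1.37456291e+00,  3.00356607e-01,  1.52146613e+00, -1.45095802e-06,
        1.32068929e+00, -6.66180414e-02]), 'qvel': array([ 4.45254776e-04, -5.51514685e-04, -1.45047189e-03,  5.60762049e-04,
       -8.18283626e-05, -4.12535373e-04]), 'effort': array([-1.68117144e-04, -5.43668211e+01, -3.61886716e+01, -8.87522879e-05,
        3.19507890e-03, -3.44109662e-05]), 'ee_pos': array([ 142.86357934, -530.94646974,  249.83274173]), 'tool_rot': array([ 0.56142601, -0.5609978 ,  0.4304086 , -0.42991946]), 'ft_force': array([-0.06825529,  0.98041427,  0.05881035]), 'moment': array([-0.01295415, -0.01020076,  0.02757867]), 'grip_width': 85.57463212405735}
```

View pics/scene0.png

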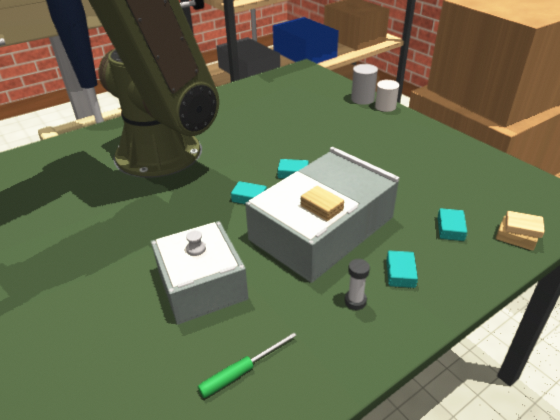

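View pics/side0.png

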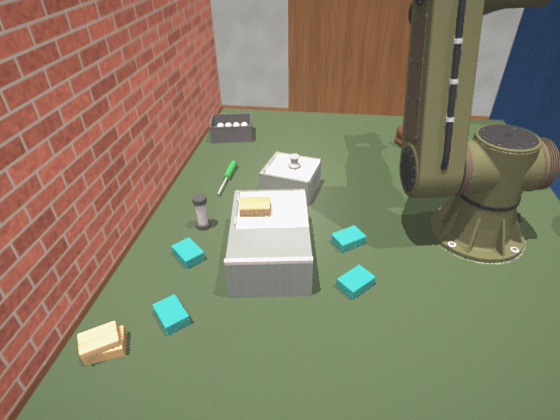

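View pics/wrist0.png

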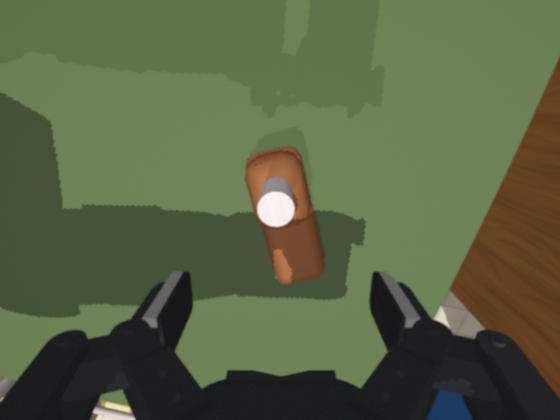

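The scene picture shows the large chest at about (322,210). Its deck and rail are at the upper right, with the rail from (335,153) to (395,178). The wooden block is on the lid at (322,202), close to the deck, and the small chest with the adapter is at (198,265). Next I'll measure these from depth.

```bash
cat > h.py <<'E'
import numpy as np, cv2
from scipy.spatial.transform import Rotation as R
from rig import bot
def Rq(q): return R.from_quat([q[1],q[2],q[3],q[0]]).as_matrix()
def cloud(c,T=None):
    H,W=c["depth"].shape; f=H/2/np.tan(np.radians(c["fovy"])/2)
    K=np.array([[f,0,c["cx"]],[0,f,c["cy"]],[0,0,1.]])
    v,u=np.mgrid[:H,:W]; p=np.stack([u.ravel(),v.ravel()],1).astype(float)[:,None]
    n=cv2.undistortPoints(p,K,np.array([c["k1"],0,0,0,0.]))[:,0]
    d=c["depth"].ravel(); P=np.c_[n*d[:,None],d]
    if T is None: P=P@Rq(c["attitude"]).T+c["eye"]
    else: P=P@T[:3,:3].T+T[:3,3]
    P[d==0]=np.nan
    return P.reshape(H,W,3)
E
python3 - <<'E'
from h import *
for n,boxu in [("scene",(225,420,140,280)),("side",(215,325,180,300))]:
    c=bot.read_camera(n);P=cloud(c);img=c["image"].astype(int)
    m=np.zeros(P.shape[:2],bool);u0,u1,v0,v1=boxu;m[v0:v1,u0:u1]=1
    for nm,(a,b) in dict(top=(103,117),block=(132,150),anyhigh=(103,150)).items():
        s=m&(P[...,2]>a)&(P[...,2]<b)
        q=P[s];
        r=cv2.minAreaRect(q[:,:2].astype(np.float32));print(n,nm,s.sum(),np.median(q[:,2]).round(1),[np.round(x,1) for x in r]);print(np.round(cv2.boxPoints(r),1).tolist())
    s=m&(P[...,2]>103)&(P[...,2]<117); 
    wh=s&(img.min(-1)>190); q=P[wh]; r=cv2.minAreaRect(q[:,:2].astype(np.float32));print("white",wh.sum(),r)
    s2=(P[...,2]>80)&(P[...,2]<100);
E
```

```text
scene top 6678 110.7 [array([615.3, 172.7]), array([320., 301.]), np.float64(11.5)]
[[428.5, 288.3999938964844], [488.3999938964844, -6.599999904632568], [802.0, 57.099998474121094], [742.0999755859375, 352.1000061035156]]
scene block 710 141.0 [array([607.8, 123.8]), array([82. , 58.5]), np.float64(9.4)]
[[562.5999755859375, 145.89999389648438], [572.2000122070312, 88.19999694824219], [653.0999755859375, 101.5999984741211], [643.5, 159.3000030517578]]
scene anyhigh 7902 111.0 [array([619.5, 176.8]), array([320.2, 304.9]), np.float64(9.4)]
[[436.5, 300.8999938964844], [486.5, 0.20000000298023224], [802.4000244140625, 52.599998474121094], [752.4000244140625, 353.3999938964844]]
white 2878 ((560.1129150390625, 163.7175750732422), (195.252685546875, 291.261962890625), 9.76096248626709)
side top 5055 111.6 [array([562.6, 166.1]), array([200.2, 307.1]), np.float64(9.4)]
[[438.8999938964844, 301.3999938964844], [488.79998779296875, -1.600000023841858], [686.2999877929688, 30.899999618530273], [636.4000244140625, 333.8999938964844]]
side block 456 141.6 [array([606.5, 125.6]), array([79.8, 61.6]), np.float64(9.6)]
[[562.0, 149.3000030517578], [572.2999877929688, 88.5999984741211], [651.0, 101.9000015258789], [640.7000122070312, 162.6999969482422]]
side anyhigh 6057 112.0 [array([562.6, 166.1]), array([200.2, 307.1]), np.float64(9.4)]
[[438.8999938964844, 301.3999938964844], [488.79998779296875, -1.600000023841858], [686.2999877929688, 30.899999618530273], [636.4000244140625, 333.8999938964844]]
white 4616 ((564.0609741210938, 154.79696655273438), (199.4257354736328, 284.2607727050781), 9.358351707458496)
```

Both cameras agree with the given sizes: chest top 200 x 307 mm at z≈111, block 80 x 60 mm with its top at z≈141. The chest is at (562.6, 166.1) with yaw 9.4°. In the chest frame the block sits at about (37, -48) and is aligned with it. I'll push it along chest +y with the jaws partly open, so that two fingers touch its face.

```bash
cat >> h.py <<'E'
O=np.array([562.6,166.1]); YAW=np.radians(9.4)
ex=np.array([np.cos(YAW),np.sin(YAW)]); ey=np.array([-ex[1],ex[0]])
def W(x,y,z): return np.r_[O+ex*x+ey*y,z]
M=np.array([[ex[0],0,ey[0]],[ex[1],0,ey[1]],[0,-1,0]])
QS=[R.from_matrix(m).as_quat()[[3,0,1,2]] for m in (M,M@np.diag([-1,1,-1]))]
E
python3 - <<'E'
from h import *
s=bot.read_state(); p=s["ee_pos"]; print(Rq(s["tool_rot"]).round(2))
bot.servo_line([p[0],p[1],320])
for q in QS: print(bot.ik(W(37,-112,300),q), bot.ik(W(37,41,138),q))
q=min(QS,key=lambda q: 99 if bot.ik(W(37,-112,300),q) is None else np.abs(bot.ik(W(37,-112,300),q)[5]))
np.save("q.npy",q)
bot.move_to(W(37,-112,300),q)
bot.move_gripper(40)
bot.servo_line(W(37,-112,190))
s=bot.read_state();print(s["clock"],s["ee_pos"],W(37,-112,190),s["grip_width"])
for n in["scene","side","wrist"]: cv2.imwrite(f"pics/{n}1.png",bot.read_camera(n)["image"])
a=[cv2.imread(f"pics/{n}1.png") for n in("scene","side","wrist")]
cv2.imwrite("pics/c1.png",np.hstack([a[0][100:330,150:450],a[1][120:350,170:470]]))
E
```

```text
[[ 0.26 -0.    0.97]
 [-0.97  0.    0.26]
 [-0.   -1.    0.  ]]
[ 4.04979613e-02  4.31294908e-01  1.22904635e+00 -4.44089210e-16
  1.48125140e+00 -1.23562988e-01] [ 2.86364461e-01  5.79518648e-01  1.39229553e+00 -4.44089210e-16
  1.16977847e+00  1.22303511e-01]
None None
4.9417 [617.77881789  61.66865889 191.02579421] [617.39567775  61.6469785  190.        ] 39.64995688227352
```

View pics/c1.png

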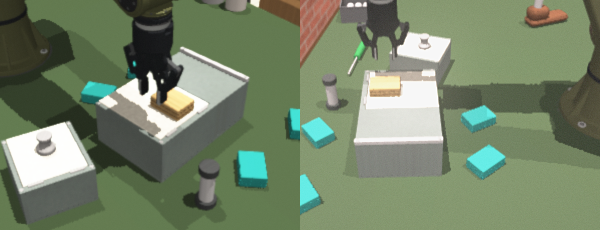

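View pics/wrist1.png

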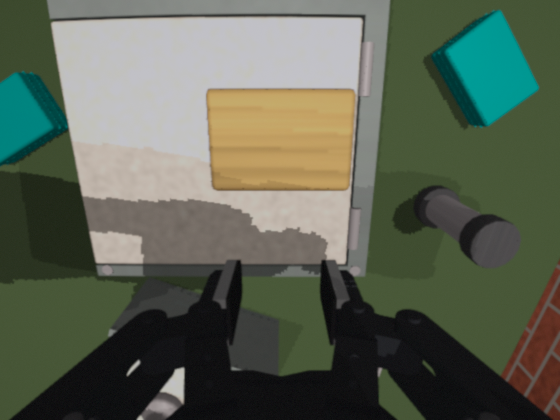

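The wrist view shows the block square to the fingers: block centre at column 281, finger pair centred at about 282. The lid outline is parallel to the image. Now I'll descend under a force guard and push.

Run:
```python
from h import *
print("touch",bot.servo_line(W(37,-112,139),speed=60,until_force=3))
s=bot.read_state();print(s["ee_pos"],s["ft_force"])
print("hit",bot.servo_line(W(37,12,139),speed=40,until_force=12))
s=bot.read_state();print(s["clock"],s["ee_pos"],s["ft_force"],(s["ee_pos"][:2]-O)@ey)
a=[bot.read_camera(n)["image"] for n in("scene","side","wrist")]
cv2.imwrite("pics/c2.png",np.hstack([a[0][100:330,150:450],a[1][120:350,170:470]]))
cv2.imwrite("pics/w2.png",a[2])
```

```text
touch False
[617.59452285  61.66414065 139.42693135] [-0.61029301 -0.37794676  0.41751908]
hit False
9.3417 [597.16841036 183.92546924 138.99292987] [-0.18075429 -0.12990005 -0.05032939] 11.940192834816862
```

View pics/c2.png

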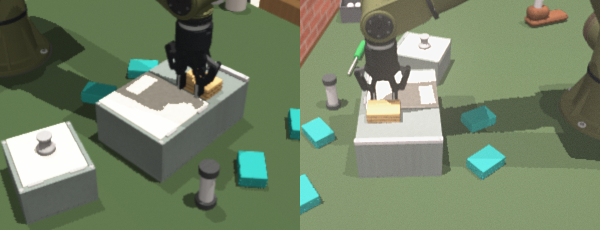

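View pics/w2.png

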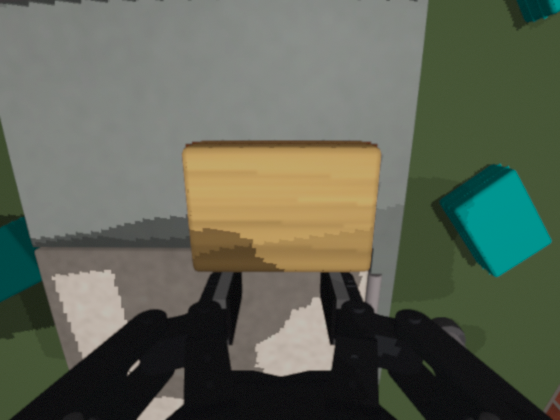

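The push is straight, with the block flush on both fingertips and mostly across the lid edge (row ~248). I'll finish the push, back off and measure.

Run:
```python
from h import *
print("hit",bot.servo_line(W(37,43,139),speed=40,until_force=12))
print(bot.read_state()["ee_pos"])
bot.servo_line(W(37,15,139),speed=60)
bot.servo_line(W(37,15,230))
bot.servo_line(W(-86,-60,230),speed=150)
for n in ("scene","side"):
    c=bot.read_camera(n);P=cloud(c);im=c["image"]
    loc=(P[...,:2]-O); x=loc@ex;y=loc@ey
    s=(abs(x-37)<70)&(y>20)&(y<135)&(P[...,2]>132)&(P[...,2]<150)
    r=cv2.minAreaRect(np.c_[x[s],y[s]].astype(np.float32));print(n,s.sum(),np.median(P[s][:,2]),r)
    l=(x>-95)&(x<80)&(y>-135)&(y<15)&(P[...,2]>95)&(P[...,2]<125)
    print("lid z",np.median(P[l][:,2]))
    cv2.imwrite(f"pics/{n}3.png",im)
c=[cv2.imread(f"pics/{n}3.png") for n in("scene","side")]
cv2.imwrite("pics/c3.png",np.hstack([c[0][100:330,150:450],c[1][120:350,170:470]]))
print(bot.read_state()["clock"])
```

```text
hit False
[592.09746168 214.49577849 139.02382753]
scene 586 139.82305944592719 ((37.377071380615234, 80.62106323242188), (60.230709075927734, 80.08570861816406), 89.77655792236328)
lid z 111.36006551369815
side 612 140.8046210349882 ((37.36666488647461, 84.28695678710938), (78.63640594482422, 60.605953216552734), 0.041650764644145966)
lid z 112.35987481128677
13.0
```

View pics/c3.png

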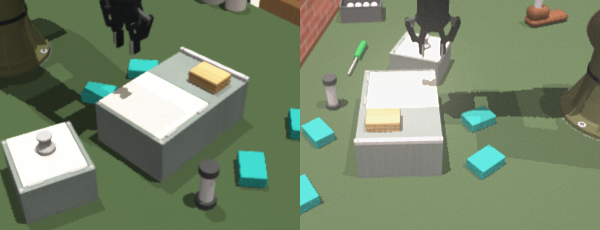

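The block is flat on the deck at chest (37, 82), 34 mm clear of the lid edge, and the lid is still shut. Next I'll close the fingers and press the free edge.

Run:
```python
from h import *
bot.move_gripper(0)
print(bot.servo_line(W(-86,-60,142),speed=100,until_force=5))
h=bot.servo_line(W(-86,-60,122),speed=15,until_force=9)
s=bot.read_state();print(h,s["ee_pos"],s["ft_force"],s["grip_width"])
bot.dwell(0.2)
bot.servo_line(W(-86,-60,260),speed=150)
bot.servo_line(W(-140,-60,300),speed=150)
bot.dwell(1.5)
for n in ("scene","side"):
    c=bot.read_camera(n);P=cloud(c)
    loc=(P[...,:2]-O); x=loc@ex;y=loc@ey;z=P[...,2]
    s=(abs(x-37)<70)&(y>25)&(y<135)&(z>132)&(z<150)
    print(n,s.sum(),np.median(z[s]),cv2.minAreaRect(np.c_[x[s],y[s]].astype(np.float32)))
    l=(x>-85)&(x<75)&(y>-130)&(y<10)&(z>105)&(z<195)
    print("lid slope",np.arctan(-np.polyfit(x[l],z[l],1)[0]))
    cv2.imwrite(f"pics/{n}4.png",c["image"])
c=[cv2.imread(f"pics/{n}4.png") for n in("scene","side")]
cv2.imwrite("pics/c4.png",np.hstack([c[0][100:400,150:450],c[1][120:420,170:470]]))
print(bot.read_state()["clock"])
```

```text
False
True [487.31489645  92.7818339  124.04399621] [-2.97096769 -0.67690373  7.59793469] -0.32938822726741307
scene 583 139.79215290854256 ((37.670677185058594, 81.70954895019531), (59.09907531738281, 80.58157348632812), 89.87800598144531)
lid slope 0.3800170379214938
side 604 140.89466793386856 ((37.290313720703125, 84.09027099609375), (59.5324592590332, 78.62055206298828), 89.78990936279297)
lid slope 0.37805723689762033
19.0667
```

View pics/c4.png

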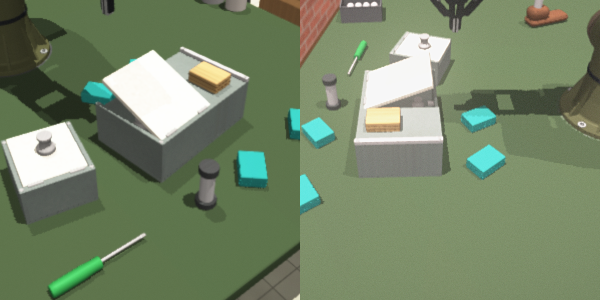

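The lid is ajar at about 0.38 rad and the block is flat on the deck. The small chest is shut with the adapter on it, nothing else has moved, and the arm is clear.

Run:
```python
from rig import bot
print(bot.read_state()["ee_pos"]); bot.finish_job()
```

```text
[434.28742583  84.04040667 299.99536333]
the job is handed in; nothing more can be done
```

The job is done and handed in after about 19 s of robot time. I pushed the block off the lid onto the grey deck with two fingers, without lifting it. Then I pressed the lid's free edge with the closed fingers until the catch let go, and withdrew so it sprang ajar by itself.

- **Block:** it lies flat on the deck at about x 37, y 82–84 mm in the chest frame, roughly 34 mm clear of the lid edge. The two cameras differ by 2–4 mm in y, which does not affect the result.
- **Lid:** it stands ajar at 0.378–0.380 rad, measured from both cameras.
- **Other things:** in the last pictures the small chest is shut, and the adapter, pylon and screwdriver look unmoved. I judged these by eye and did not measure them.
- **Arm:** it was clear of everything at hand-in.

No check failed.

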